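Lock a trolley wheel on its axle with a linchpin

ROBOT

A 7-joint arm with a two-finger parallel gripper is mounted at the origin on the work surface. World frame = base frame: x ahead of the robot, y to its left, z up, the work surface at z = 0. Lengths are in m, angles in rad, forces in N, time in s.
With the tool pointing down it reaches from about 0.35 to 0.9 m from the base axis. Payload 8.1 kg.
Tool frame: the origin (TCP) lies midway between the tips of the shut fingers; the grasp point (between the pads) lies 19 mm behind it; x points along the fingers, z is the direction in which the jaws open and shut, and the axes are right-handed (so a half turn about x gives the same grasp; the last joint's range is limited). The gripper opens to 92 mm and grips with 3 to 60 N. Pads are 19 mm wide; open, the fingers measure 130 mm over their backs; the gripper's body (75 mm by 190 mm) begins 47 mm behind the grasp point.
Start: joints at [1.226, 0.434, 0.025, 1.573, -0.012, 1.134, -0.075], TCP at [0.15, -0.607, 0.227] pointing down, gripper open.
Joint ranges: [-2.62, 2.62], [-0.44, 2.09], [-1.27, 1.32], [0.08, 2.57], [-1.32, 4.46], [0.12, 2], [-2.74, 2.74]. Speed limits (rad/s): [2.22, 2.22, 3.01, 3.01, 3.14, 3.14, 3.14].

INTERFACE

Orientations are given as a rotation vector (axis times angle).
In Python, from cell import arm, optics, finder gives the robot as it stands.
- The arm moves only by the tool send_rows, never from a script. Its argument "rows" is a list that holds one entry, the list of rows, each a list of 7 numbers: the shift along the tool's x, y, z in mm, then the turn, a rotation vector about the tool's x, y, z in degrees, then the opening in per cent of the stroke, from 0 (shut) to 100 (fully open). A call has exactly 8 rows; each row is the pose to reach, as a shift and turn from the pose commanded when the call began, along the tool's axes at that moment; what a row does not reach only later rows make up. A row lasts 1/10 s, in which the tool goes at most 50 mm and 8.59 degrees, less where a joint would pass 70% of its speed; a pose out of reach is approached as far as the arm can. A call with a gripper value outside its range is refused whole. The fingers move at their own pace and stop on an object; "grip_force" is the grip in N (left out, the last holds). Time passes only in rows, so rows that repeat a pose let the fingers close, or fill a call up. It gives the time, the measured TCP pose, the force and the opening at its end, in the units of the state.
- arm.observe(): the state, without advancing time (a new reading comes with each control period).
- optics.get_image(name): name is "scene" or "top" or "wrist"; returns (picture, depth): 400x640x3 uint8, red, green, blue; 400x640 float32, m along the optical axis (not along the pixel's ray), 0 where there is no reading.
- optics.get_calibration(name): a dict with "camera_matrix" (3x3 intrinsics, pixels), "D" ([k1, k2, p1, p2, k3] as OpenCV has them; the pictures are not rectified), "position" and "orientation" of the camera in the world; the wrist camera has in their place "T_tool_cam" (4x4, takes a point from camera to tool coordinates, whose origin is the TCP and whose axes are the tool frame's). Camera axes: x right, y up, looking along -z (the intrinsics and any distortion apply to the point x, -y, -z); pixel columns grow to the right and rows downward; lengths in m; the calibration is good to about 2 mm. A picture is of the moment at which its call begins: read the wrist's pose just before it. get_calibration takes no time and is no camera call.
- arm.sign_off(): hands the job in, once; it reports no verdict.
Trained networks look in the newest picture that a camera, given by its name, has taken for a name from the list of things; names that differ only in an ending like _2 or _b are one class to them, and where a whole thing is asked for, a point or a joint stands for the part that bears it (a point fixed in the world has none). Each returns a list of dicts, best first, with "confidence" (0 to 1); they miss things now and then, are a little off and sometimes report something else, mostly with a low value. They report only what shows in the picture. A call takes as long as a camera call. They do not tell look-alikes from the thing itself.
- finder.search_frame(camera, thing): "bbox" ([left, top, width, height] in pixels, round what is visible of it).
- finder.regions_of(camera, thing): "region" (400x640 bool, what is visible of it) and "bbox" ([left, top, width, height] in pixels, round what is visible of it).
- finder.place_of(camera, thing): "xy" ([column, row] in pixels: a listed point, or the origin of a listed thing).
The state is a dict: "clock": time; "joints": joint angles; "dq": joint speeds; "joint_efforts": joint torques, N m; "position": TCP position; "ee_rot": TCP orientation; "force": force on the tool from outside, world axes, zero at the start; "ft_torque": the same for the moment, N m; "width": opening from 0.0 (shut) to 1.0 (fully open).
Only numpy, scipy, OpenCV 4.12 (cv2) and the standard library are available. Lean on these libraries where they do the work, as an engineer would, in place of code of your own. Each camera call takes 0.05 s, during which the arm holds its last target.

TASK

One of the two trolley wheels still has its linchpin sticking half out of the axle. Push that pin fully home through the hole until its head meets the axle, then swing its wire ring over the end of the axle and press it down flat so that it holds the pin. Leave the tools, the jar and the spare wheel where they are.

Things in the scene. Friction and masses are not known exactly. Their poses are not given: they have to be found in the camera images.
- wheel_unit: the fixed wheel unit to be finished: plywood block 140 x 140 x 18 mm, red wheel 120 mm across lying flat (tyre top 65 mm above the bench; hub and a 36 mm washer up to 73 mm), upright steel axle 24 mm in diameter, its end 114 mm above the bench. Origin on the axle's centre line at bench level; z up; x level, the way the pin is pushed in. Nothing on it moves.
- hole_mouth (a point): centre of the cross hole's mouth on the axle's side, where the pin enters: 12 mm before the axle's centre line, 92 mm above the bench. The hole is level, 11.6 mm square, right through the axle along x. Axes as wheel_unit
- axle_end (a point): the centre of the axle's top end, 114 mm above the bench
- linchpin: loose steel linchpin, about 105 g, tip in the hole, head 16 to 24 mm off the axle and drooping a few degrees; smooth and oiled, slides with little force. Square shank 10 mm thick, 52 mm long; round head 24 mm across, 28 mm long. Origin on the pin's axis at the head's front face, which meets the axle at hole_mouth when home; x along the shank to the tip, z up.
- pin_head (a point): centre of the flat back of the pin's head, 28 mm behind the pin's origin: the place to push. When home it lies 40 mm before the axle's centre line and the tip shows 28 mm beyond the axle
- ring (a joint): angle of the wire ring. Its hinge is a level line across the pin's head, 8 mm behind and 8 mm above the pin's origin. 0 = closed: flat along the pin, round the axle, at its stop; 1.57 = upright; 1.9 = leaning back to its other stop. Starts about upright (1.35 to 1.8). Stiff hinge (0.3 N at the bow): it stays where it is left, so press it right down to 0.
- ring_bow (a point): middle of the ring's bow (its far cross part), 46 mm from the hinge. 5 mm wire, ring 45 mm wide over all, 35 mm inside. With the pin home the bow clears the axle's end as it swings over and comes down 26 mm beyond the axle's centre line, 100 mm above the bench
- finished_unit: the other wheel unit, the same in shape but all one fixed piece, with its pin already home and its ring over: the example of how it should look. Origin on its axle's centre line at bench level.
- screwdriver: the loose screwdriver (170 mm) lying on the bench between the two wheel units
- spanner: the loose open-ended spanner (160 mm) lying across the bench nearest the robot
- jar: a clear jar with a steel lid, 60 mm in diameter and 85 mm tall, on the near left of the bench; origin at the centre of its underside
- spare_wheel: a loose wheel lying flat, 120 mm in diameter, 39 mm high, beyond the wheel units; origin at the centre of its underside
Not all that is in view belongs to the job. Leave any red look-alike of the linchpin alone.

How it is judged:
By the outcome, as a careful person would: the job done as asked, in the order asked, and still so for the second after the job is handed in, with the robot touching nothing.
It also fails if it takes over 38 s, if anything falls off the work surface, if the arm or the gripper's body presses on something with over 40 N, if the wrist force passes 120 N, or if a joint passes its speed limit or range.

## Working session

There is one attempt and no reset: what is moved stays moved. The work goes in short steps, Python scripts to look and compute and a tool call to move; the robot and the scene stay as the last step left them, time stands still between calls to the robot, and variables do not carry over. Pictures are saved under pics/ and viewed, and the job is handed in when it is done.

Besides the shell and the picture viewer there is one more tool, called after "Emit:" as name(argument=value, ...) on one line, values as JSON. send_rows: Moves the arm, as the interface text tells. Its arguments: {"type":"object","properties":{"rows":{"type":"array"},"grip_force":{"type":"number"}},"required":["rows"]}

```bash
ls; mkdir -p pics; cat > h.py <<'E'
import numpy as np, cv2
from scipy.spatial.transform import Rotation as R
from cell import arm, optics, finder
def campose(name, st=None):
    c=optics.get_calibration(name); K=np.array(c["camera_matrix"]);D=np.array(c["D"],float)
    if "T_tool_cam" in c:
        T=np.eye(4);T[:3,:3]=R.from_rotvec(st["ee_rot"]).as_matrix();T[:3,3]=st["position"]
        T=T@np.array(c["T_tool_cam"])
    else:
        T=np.eye(4);o=np.array(c["orientation"],float)
        T[:3,:3]=o if o.shape==(3,3) else R.from_rotvec(o).as_matrix()
        T[:3,3]=c["position"]
    return K,D,T
def ray(name,uv,st=None):
    K,D,T=campose(name,st)
    p=cv2.undistortPoints(np.array([[uv]],float),K,D)[0,0]
    d=T[:3,:3]@np.array([p[0],-p[1],-1]); return T[:3,3],d
def at_depth(name,uv,z,st=None):
    o,d=ray(name,uv,st); return o+d*z
def at_z(name,uv,h,st=None):
    o,d=ray(name,uv,st); return o+d*(h-o[2])/d[2]
def proj(name,P,st=None):
    K,D,T=campose(name,st)
    q=(np.asarray(P,float).reshape(-1,3)-T[:3,3])@T[:3,:3]
    q=q*[1,-1,-1]
    return cv2.projectPoints(q,np.zeros(3),np.zeros(3),K,D)[0][:,0]
def save(n,im): cv2.imwrite("pics/"+n+".png",im[...,::-1])
E
python3 - <<'E'
from h import *
s=arm.observe();print(s)
for n in("scene","top"):
    print(n,optics.get_calibration(n))
    im,d=optics.get_image(n);save(n+"0",im);np.save("pics/%s_d0.npy"%n,d)
    for t in("wheel_unit","linchpin","pin_head","ring_bow","axle_end","hole_mouth","finished_unit"):
        print(n,t,[(np.round(r["xy"]),round(r["confidence"],2)) for r in finder.place_of(n,t)][:4])
print(optics.get_calibration("wrist"))
E
```

```text
pics
{'clock': 0.0, 'joints': array([ 1.22639184,  0.43521492,  0.02496561,  1.57408507, -0.01161259,
        1.13399531, -0.07511707]), 'dq': array([-0.00016667,  0.00074418,  0.00039119, -0.00078973,  0.00101344,
       -0.00012748,  0.00108908]), 'joint_efforts': array([-8.06561075e-04, -6.67844296e+01,  9.84523594e-01, -3.14460254e+01,
       -6.06447598e-02,  4.28428408e-02,  1.56232591e-04]), 'position': array([ 0.14949143, -0.60633799,  0.22595454]), 'ee_rot': array([ 1.0302213 ,  1.31523097, -1.02879004]), 'force': array([ 0.49443135,  0.41604405, -0.66047189]), 'ft_torque': array([-0.02156619,  0.01308918, -0.01789878]), 'width': 0.9993520078686663}
scene {'camera_matrix': array([[461.45003998,   0.        , 313.07956659],
       [  0.        , 461.45003998, 199.29016862],
       [  0.        ,   0.        ,   1.        ]]), 'D': array([-0.00612443,  0.        ,  0.        ,  0.        ,  0.        ]), 'position': array([1.01339772, 0.44241466, 0.88860869]), 'orientation': array([0.30547875, 0.77319388, 2.26946775])}
scene wheel_unit [(array([272., 167.]), 0.97)]
scene linch
[... 1210 characters left out ...]
top hole_mouth [(array([406., 220.]), 0.97)]
top finished_unit [(array([243., 223.]), 0.71)]
{'camera_matrix': array([[317.81188984,   0.        , 318.05790696],
       [  0.        , 317.81188984, 200.66496589],
       [  0.        ,   0.        ,   1.        ]]), 'D': array([-0.00462187,  0.        ,  0.        ,  0.        ,  0.        ]), 'T_tool_cam': array([[ 7.07085916e-04,  2.51477713e-01, -9.67862831e-01,
        -1.58773893e-01],
       [ 1.16260495e-04,  9.67863046e-01,  2.51477854e-01,
         6.75429129e-02],
       [ 9.99999743e-01, -2.90340660e-04,  6.55125405e-04,
         6.66272255e-04],
       [ 0.00000000e+00,  0.00000000e+00,  0.00000000e+00,
         1.00000000e+00]])}
```

View pics/scene0.png

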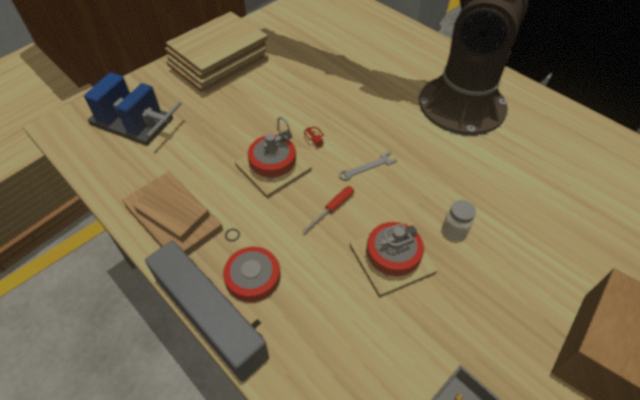

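View pics/top0.png

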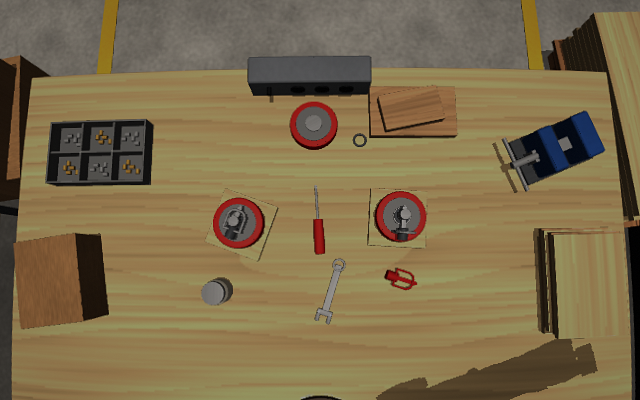

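```bash
python3 - <<'E'
import cv2,numpy as np
a=cv2.imread("pics/scene0.png")[90:220,220:370];b=cv2.imread("pics/top0.png")[160:310,330:470]
cv2.imwrite("pics/c1.png",cv2.resize(a,None,fx=5,fy=4.6,interpolation=2)[:600]);cv2.imwrite("pics/c2.png",cv2.resize(b,None,fx=4,fy=4,interpolation=2))
E
```

```text
(no output)
```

View pics/c1.png

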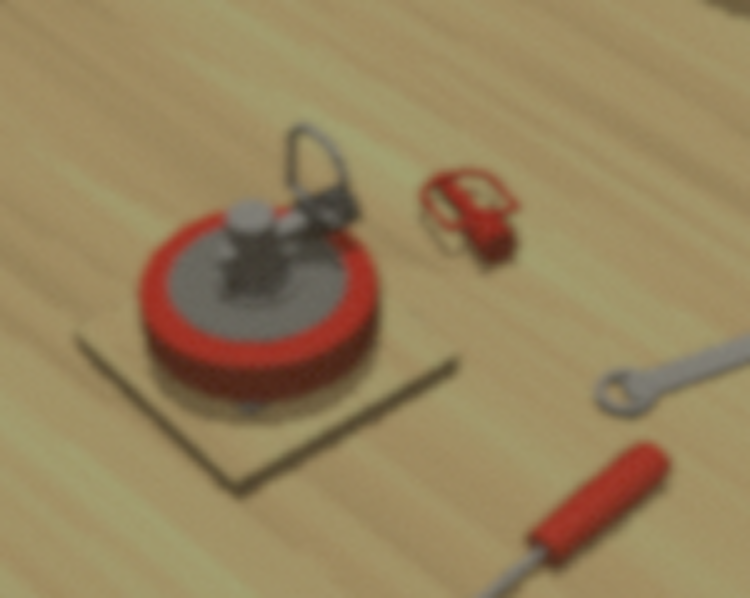

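View pics/c2.png

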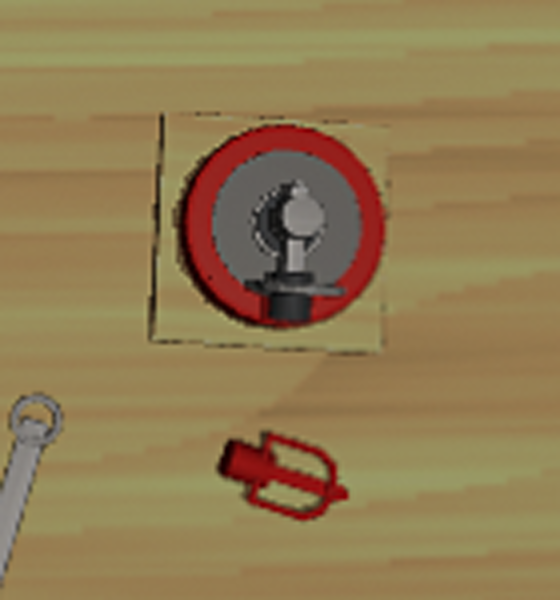

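The grey linchpin could be confused with three others:
- **Target:** the grey pin in the wheel unit at top (403,235) / scene (285,132). It sticks out and its ring is upright.
- **Red look-alike:** lying on the bench at top (400,278) / scene (315,137).
- **Finished unit's pin:** at top (238,218) / scene (400,238).

The close crops confirm the grey one in the right-hand unit is the one to use. Next I'll measure it.

```bash
python3 - <<'E'
from h import *
s=arm.observe();print(R.from_rotvec(s["ee_rot"]).as_matrix().round(3),s["clock"])
d={n:np.load("pics/%s_d0.npy"%n) for n in("scene","top")}
P={}
print("axle end top",at_z("top",(403,208),.114),"scene",at_z("scene",(270,138),.114))
print("unit",at_z("top",(396,217),0),at_z("scene",(272,167),0))
print("mouth",at_z("top",(406,220),.092),at_z("scene",(274,136),.092))
print("head top",at_z("top",(405,244),.088),"sc",at_z("scene",(288,132),.088))
# point cloud above 100mm and plywood edges
for n in d:
    D=d[n];vv,uu=np.mgrid[0:400,0:640]
    K,Dc,T=campose(n);p=cv2.undistortPoints(np.stack([uu,vv],-1).reshape(-1,1,2).astype(float),K,Dc)[:,0]
    X=(np.c_[p[:,0],-p[:,1],-np.ones(len(p))]*D.reshape(-1,1))@T[:3,:3].T+T[:3,3]
    m=(abs(X[:,0]-.45)<.12)&(abs(X[:,1]+.19)<.1)&(D.ravel()>0)
    np.save("pics/X_"+n+".npy",X.reshape(400,640,3))
    Y=X[m]
    for lo,hi in((.01,.025),(.058,.070),(.085,.107),(.108,.12),(.12,.16)):
        q=Y[(Y[:,2]>lo)&(Y[:,2]<hi)]
        if len(q): print(n,lo,len(q),q.mean(0).round(4),np.median(q,0).round(4),q.min(0).round(4),q.max(0).round(4))
E
```

```text
[[ 0.     0.971  0.239]
 [-0.     0.239 -0.971]
 [-1.     0.     0.   ]] 0.8
axle end top [ 0.56136086 -0.18903819  0.114     ] scene [ 0.55024247 -0.19088394  0.114     ]
unit [ 0.55177768 -0.1923817   0.        ] [ 0.54659338 -0.20098705  0.        ]
mouth [ 0.5363515  -0.19917668  0.092     ] [ 0.52563519 -0.20728299  0.092     ]
head top [ 0.48220125 -0.19596741  0.088     ] sc [ 0.48929394 -0.19701294  0.088     ]
scene 0.01 580 [ 0.4855 -0.1535  0.0186] [ 0.4998 -0.1428  0.019 ] [ 0.3711 -0.2335  0.0102] [ 0.57   -0.1174  0.0249]
scene 0.058 639 [ 0.5384 -0.1787  0.0665] [ 0.5407 -0.1708  0.0667] [ 0.4891 -0.2509  0.0582] [ 0.5699 -0.133   0.07  ]
scene 0.085 223 [ 0.5286 -0.1879  0.0969] [ 0.52   -0.1872  0.0978] [ 0.4917 -0.2106  0.085 ] [ 0.5694 -0.1683  0.1069]
scene 0.108 93 [ 0.542  -0.1915  0.1144] [ 0.5478 -0.1905  0.1152] [ 0.5049 -0.2119  0.1084] [ 0.56   -0.1678  0.1198]
scene 0.12 52 [ 0.5074 -0.1864  0.1375] [ 0.5072 -0.1839  0.14  ] [ 0.5029 -0.2112  0.1205] [ 0.5128 -0.1678  0.1469]
top 0.01 979 [ 0.4759 -0.1813  0.0181] [ 0.4884 -0.1783  0.0181] [ 0.376  -0.2641  0.01  ] [ 0.5689 -0.119   0.0249]
top 0.058 1064 [ 0.5348 -0.1913  0.0653] [ 0.5344 -0.18    0.0654] [ 0.4899 -0.2537  0.0583] [ 0.5698 -0.1344  0.0699]
top 0.085 190 [ 0.5181 -0.1896  0.0969] [ 0.5153 -0.1894  0.0975] [ 0.4908 -0.2097  0.085 ] [ 0.5682 -0.1688  0.1062]
top 0.108 96 [ 0.5467 -0.1928  0.1138] [ 0.5479 -0.1932  0.1137] [ 0.5082 -0.21    0.1092] [ 0.5596 -0.1681  0.1166]
top 0.12 49 [ 0.5064 -0.1874  0.141 ] [ 0.5062 -0.1856  0.1429] [ 0.5038 -0.2122  0.1206] [ 0.5122 -0.1683  0.1499]
```

```bash
python3 - <<'E'
from h import *
from scipy.optimize import least_squares
for n in("top","scene"):
    X=np.load("pics/X_%s.npy"%n).reshape(-1,3)
    X=X[(np.hypot(X[:,0]-.548,X[:,1]+.192)<.11)]
    # axle end
    q=X[(abs(X[:,2]-.114)<.004)&(np.hypot(X[:,0]-.548,X[:,1]+.192)<.02)]
    c,r=cv2.minEnclosingCircle(q[:,:2].astype(np.float32)*1000);print(n,"axle",len(q),q.mean(0).round(4),c,r)
    # tyre red
    q=X[(abs(X[:,2]-.065)<.005)&(np.hypot(X[:,0]-.548,X[:,1]+.192)<.075)&(np.hypot(X[:,0]-.548,X[:,1]+.192)>.047)]
    c,r=cv2.minEnclosingCircle(q[:,:2].astype(np.float32)*1000);print("tyre",c,r)
    q=X[(X[:,2]>.012)&(X[:,2]<.023)]
    print("ply",cv2.minAreaRect(q[:,:2].astype(np.float32)*1000))
    # ring & head
    q=X[(X[:,2]>.104)&(X[:,0]<.525)];print("ring",q[:,:].min(0).round(4),q.max(0).round(4)); 
    A=np.c_[q[:,1],q[:,2],np.ones(len(q))];print("ring plane x=a*y+b*z+c",np.linalg.lstsq(A,q[:,0],rcond=None)[0].round(4))
    q=X[(X[:,2]>.08)&(X[:,2]<.104)&(X[:,0]<.52)&(abs(X[:,1]+.19)<.016)];print("head",len(q),q.min(0).round(4),q.max(0).round(4),np.median(q,0).round(4))
    q=X[(X[:,2]>.08)&(X[:,2]<.104)&(X[:,0]<.536)&(abs(X[:,1]+.19)<.02)]
    for lo in np.arange(.48,.54,.006):
        z=q[(q[:,0]>=lo)&(q[:,0]<lo+.006)]
        if len(z): print(round(lo,3),len(z),z[:,1].min().round(4),z[:,1].max().round(4),z[:,2].max().round(4),z[:,2].mean().round(4))
E
```

```text
top axle 89 [ 0.5484 -0.1935  0.114 ] (548.4893188476562, -193.5742645263672) 11.918601036071777
tyre (548.3049926757812, -193.527099609375) 59.95861053466797
ply ((548.639404296875, -192.8722381591797), (140.09103393554688, 141.26309204101562), 85.82429504394531)
ring [ 0.5038 -0.2122  0.106 ] [ 0.5131 -0.1681  0.1499]
ring plane x=a*y+b*z+c [ 0.0645 -0.1348  0.5375]
head 111 [ 0.4908 -0.204   0.085 ] [ 0.5183 -0.1769  0.1033] [ 0.5021 -0.1877  0.0985]
0.486 8 -0.1998 -0.1834 0.1007 0.098
0.492 32 -0.1996 -0.1779 0.1026 0.0969
0.498 22 -0.1996 -0.1781 0.1028 0.0968
0.504 14 -0.1997 -0.1794 0.1023 0.0974
0.51 26 -0.2097 -0.1769 0.1033 0.0997
0.516 17 -0.204 -0.1801 0.1023 0.0958
0.522 15 -0.1962 -0.1866 0.0962 0.0944
0.528 14 -0.1961 -0.1875 0.0984 0.0954
0.534 1 -0.1874 -0.1874 0.0936 0.0936
scene axle 64 [ 0.5491 -0.1925  0.1151] (548.5429077148438, -192.83494567871094) 12.424614906311035
tyre (548.954833984375, -191.77838134765625) 60.24108123779297
ply ((547.6104736328125, -193.08538818359375), (143.15176391601562, 142.9275360107422), 85.71405792236328)
ring [ 0.5029 -0.2119  0.1041] [ 0.5157 -0.1678  0.1469]
ring plane x=a*y+b*z+c [ 0.0765 -0.0844  0.5332]
head 101 [ 0.4914 -0.205   0.0819] [ 0.52   -0.1749  0.1036] [ 0.5112 -0.1857  0.0983]
0.486 3 -0.1827 -0.1802 0.0996 0.0934
0.492 16 -0.198 -0.1789 0.1028 0.0942
0.498 10 -0.1968 -0.1763 0.1036 0.0986
0.504 19 -0.2089 -0.17 0.1033 0.0987
0.51 32 -0.209 -0.171 0.1027 0.099
0.516 34 -0.2023 -0.1791 0.1033 0.0939
0.522 11 -0.1989 -0.1859 0.099 0.0945
0.528 10 -0.1914 -0.1861 0.0996 0.0946
0.534 3 -0.1891 -0.1881 0.0976 0.095
```

```bash
cat >> h.py <<'E'
AX=np.array([.5485,-.193,0]);YAW=np.deg2rad(-4.0)
U=np.array([np.cos(YAW),np.sin(YAW),0]);Z=np.array([0,0,1.]);V=np.cross(Z,U)
def pose(s,l,z,tilt):
    t=np.deg2rad(tilt);a=-np.cos(t)*Z+np.sin(t)*U;zz=-V;yy=np.cross(zz,a)
    return AX+s*U/1e3+l*V/1e3+Z*z/1e3, np.c_[a,yy,zz]
def rel(s,l,z,tilt,base=None):
    p,M=pose(s,l,z,tilt)
    if base is None:
        st=arm.observe();p0=np.array(st["position"]);M0=R.from_rotvec(st["ee_rot"]).as_matrix()
    else: p0,M0=pose(*base)
    return (M0.T@(p-p0)*1e3).round(1),np.rad2deg(R.from_matrix(M0.T@M).as_rotvec()).round(2)
def where():
    st=arm.observe();p=np.array(st["position"])-AX;M=R.from_rotvec(st["ee_rot"]).as_matrix()
    p0,_=pose(0,0,0,0)
    t=np.rad2deg(np.arctan2(M[:,0]@U,-M[2,0]))
    print("clk",round(st["clock"],2),"s,l,z",(p@U*1e3).round(1),(p@V*1e3).round(1),(p[2]*1e3).round(1),"tilt",t.round(2),"F(u,v,z)",[round(float(np.dot(st["force"],k)),1) for k in(U,V,Z)],"w",round(st["width"],3),"rotz-off",(M[:,2]@U).round(4),"j",np.round(st["joints"],2))
E
python3 - <<'E'
from h import *
where();print(rel(-110,0,150,45))
E
```

```text
clk 0.8 s,l,z -369.0 -440.7 226.8 tilt 0.0 F(u,v,z) [-0.4, 0.5, -0.1] w 1.0 rotz-off 0.3065 j [ 1.23  0.43  0.03  1.57 -0.01  1.13 -0.08]
(array([  76.7,  381.6, -340.1]), array([16.92, -7.  , 44.63]))
```

Emit:
send_rows(rows=[[[20, 48, -43, 2, -1, 6, 0], [35, 95, -86, 4, -2, 12, 0], [50, 143, -128, 6, -3, 18, 0], [60, 190, -170, 8, -4, 24, 0], [65, 238, -212, 11, -5, 30, 0], [70, 286, -255, 13, -6, 36, 0], [75, 333, -297, 15, -7, 42, 0], [77, 381, -340, 17, -7, 44.6, 0]]], grip_force=20)

```text
clock: 1.6
position: [0.3402, -0.3353, 0.1501]
ee_rot: [1.47, 0.651, -0.697]
force: [-0.0, -1.1, -2.7]
width: 0.351
```

```bash
python3 - <<'E'
from h import *
where();print(rel(-85,0,83,45))
E
```

```text
clk 1.6 s,l,z -197.9 -156.5 150.1 tilt 40.58 F(u,v,z) [0.0, -1.1, -2.7] w 0.351 rotz-off 0.0418 j [ 1.79  0.36 -0.8   2.36 -1.21  0.37  0.59]
(array([ 127.9,   47.5, -152.1]), array([ 2.  , -1.37,  4.4 ]))
```

```bash
python3 - <<'E'
from h import *
where();print(rel(-95,0,110,40))
E
```

```text
clk 1.6 s,l,z -197.9 -156.5 150.1 tilt 40.58 F(u,v,z) [0.0, -1.1, -2.7] w 0.351 rotz-off 0.0418 j [ 1.79  0.36 -0.8   2.36 -1.21  0.37  0.59]
(array([ 100.9,   57.5, -152.3]), array([ 2.06, -1.28, -0.6 ]))
```

Emit:
send_rows(rows=[[[15, 10, -25, 0.5, -0.3, 0, 0], [30, 20, -50, 1, -0.6, 0, 0], [48, 30, -76, 1.5, -1, 0, 0], [66, 40, -102, 2, -1.3, 0, 0], [84, 50, -130, 2, -1.3, 0, 0], [100, 57, -152, 2, -1.3, 0, 0], [100, 57, -152, 2, -1.3, 0, 0], [100, 57, -152, 2, -1.3, 0, 0]]])

```text
clock: 2.4
position: [0.4454, -0.2102, 0.1702]
ee_rot: [1.494, 0.695, -0.742]
force: [-0.7, -1.5, -0.3]
width: 0.009
```

```bash
python3 - <<'E'
from h import *
where();print(rel(-80,0,84,40))
s=arm.observe();im,d=optics.get_image("wrist");save("w1",im)
im,d=optics.get_image("scene");save("s1",cv2.resize(im[60:220,200:400],None,fx=3.5,fy=3.5))
E
```

```text
clk 2.4 s,l,z -101.7 -24.4 170.2 tilt 37.51 F(u,v,z) [-0.6, -1.5, -0.3] w 0.009 rotz-off 0.025 j [ 1.46  0.25 -0.98  2.4  -1.32  0.12  0.21]
(array([ 82.4, -35.2, -21.5]), array([ 0.17, -2.08,  2.49]))
```

View pics/w1.png

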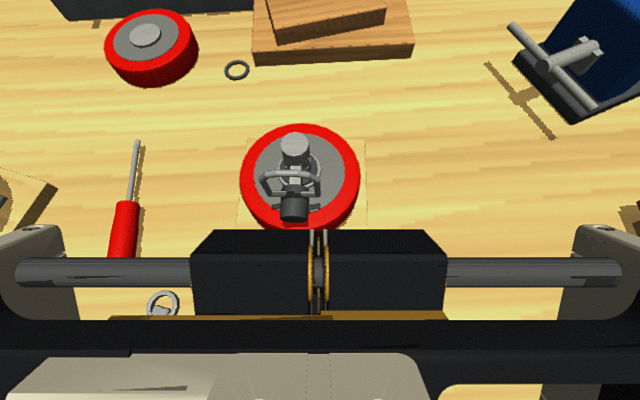

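View pics/s1.png

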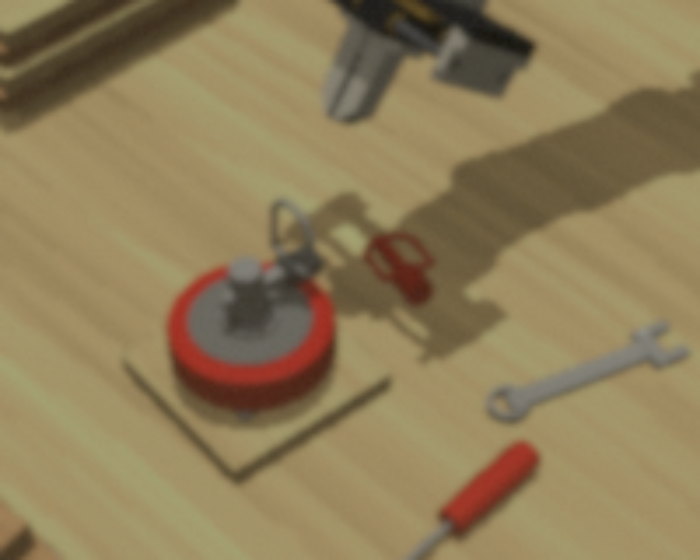

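The wrist view shows the target pin head at about (293,208), with the ring behind it, well lined up. Joints 5 and 6 are at their stops at this tilt, so I'll use about 20° instead.

```bash
python3 - <<'E'
from h import *
print(rel(-95,0,120,20))
E
```

```text
(array([ 44.7, -24.3, -23.6]), array([  0.44,  -2.03, -17.47]))
```

Emit:
send_rows(rows=[[[0, 0, -8, 0, -0.5, -6, 0], [0, -5, -14, 0, -1, -12, 0], [10, -12, -20, 0.4, -2, -17.5, 0], [25, -20, -23.6, 0.4, -2, -17.5, 0], [45, -24, -23.6, 0.4, -2, -17.5, 0], [45, -24, -23.6, 0.4, -2, -17.5, 0], [45, -24, -23.6, 0.4, -2, -17.5, 0], [45, -24, -23.6, 0.4, -2, -17.5, 0]]])

```text
clock: 3.3
position: [0.4556, -0.1845, 0.1192]
ee_rot: [1.391, 0.911, -0.999]
force: [0.6, 1.1, 0.9]
width: 0.005
```

```bash
python3 - <<'E'
from h import *
where();print(rel(-78,0,86,20))
E
```

```text
clk 3.3 s,l,z -93.3 2.0 119.2 tilt 19.88 F(u,v,z) [0.5, 1.2, 0.9] w 0.005 rotz-off 0.0055 j [ 0.38  0.22 -0.03  2.3  -0.3   0.3  -1.01]
(array([36.4,  3.1,  2. ]), array([ 0.29, -0.11,  0.12]))
```

Emit:
send_rows(rows=[[[10, 1, 2, 0, 0, 0, 0], [20, 2, 2, 0, 0, 0, 0], [30, 2, 2, 0, 0, 0, 0], [36, 2, 2, 0, 0, 0, 0], [36, 2, 2, 0, 0, 0, 0], [36, 2, 2, 0, 0, 0, 0], [36, 2, 2, 0, 0, 0, 0], [36, 2, 2, 0, 0, 0, 0]]])

```text
clock: 4.1
position: [0.4681, -0.1894, 0.0871]
ee_rot: [1.396, 0.906, -1.001]
force: [0.5, 0.1, 0.5]
width: 0.007
```

```bash
python3 - <<'E'
from h import *
where();print(rel(-49,0,86,20))
s=arm.observe();im,d=optics.get_image("wrist");save("w2",cv2.resize(im[80:320,160:480],None,fx=2.4,fy=2.4))
im,d=optics.get_image("scene");save("s2",cv2.resize(im[60:200,220:380],None,fx=4.2,fy=4.2))
p,M=pose(0,0,0,20)
E
```

```text
clk 4.1 s,l,z -80.5 -2.0 87.1 tilt 20.01 F(u,v,z) [0.5, 0.1, 0.5] w 0.007 rotz-off 0.0002 j [ 0.41  0.31 -0.08  2.3  -0.34  0.21 -0.97]
(array([11.8, 29.2, -2. ]), array([-0.01, -0.05, -0.01]))
```

View pics/w2.png

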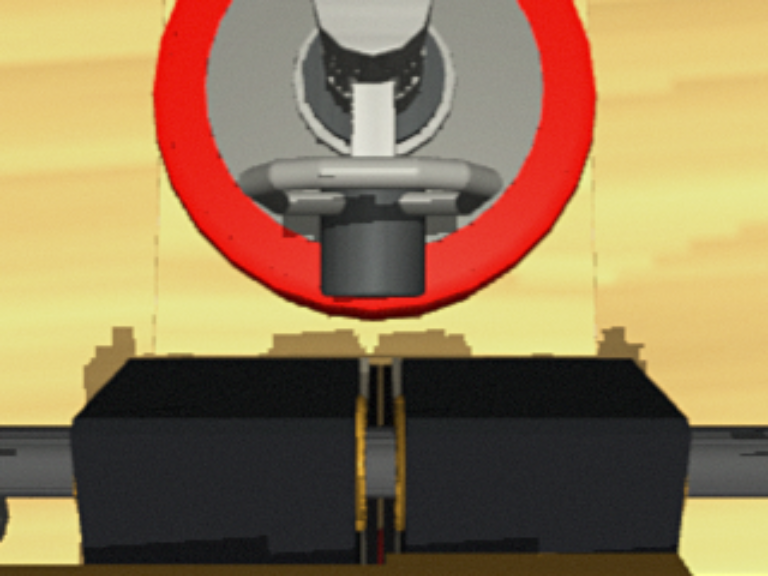

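View pics/s2.png

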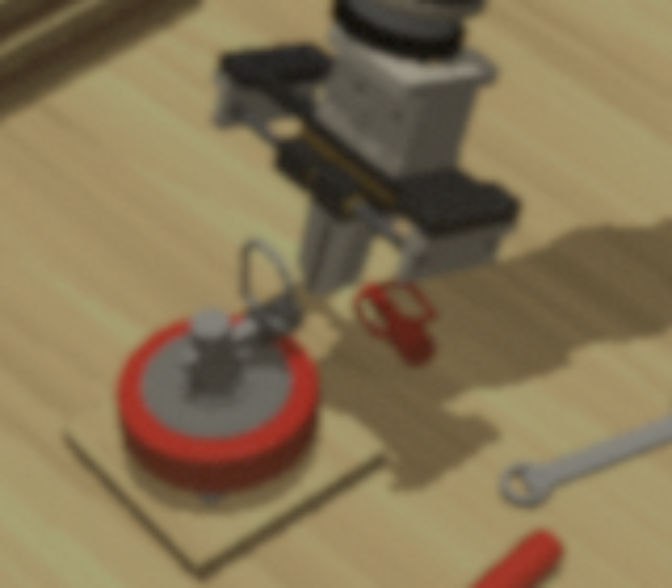

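The wrist view shows the fingertips centred behind the pin head: head at (373,260), finger gap at (380,400) in the crop. Scene crop: head at (285,310), fingertip at (315,290). Now I'll push.

Emit:
send_rows(rows=[[[3, 4, -1, 0, 0, 0, 0], [4, 8, -1, 0, 0, 0, 0], [5.5, 12, -1, 0, 0, 0, 0], [7, 16, -1, 0, 0, 0, 0], [8, 19, -1, 0, 0, 0, 0], [9, 22, -1, 0, 0, 0, 0], [10, 25, -1, 0, 0, 0, 0], [10, 25, -1, 0, 0, 0, 0]]])

```text
clock: 5.0
position: [0.4955, -0.1903, 0.086]
ee_rot: [1.396, 0.907, -1.0]
force: [-0.0, 0.5, 0.6]
width: 0.009
```

```bash
python3 - <<'E'
from h import *
where()
im,d=optics.get_image("scene");save("s3",cv2.resize(im[60:200,220:380],None,fx=4.2,fy=4.2))
E
```

```text
clk 5.0 s,l,z -53.0 -1.0 86.0 tilt 20.0 F(u,v,z) [-0.0, 0.5, 0.6] w 0.009 rotz-off 0.0003 j [ 0.36  0.34 -0.04  2.25 -0.33  0.23 -1.01]
```

View pics/s3.png

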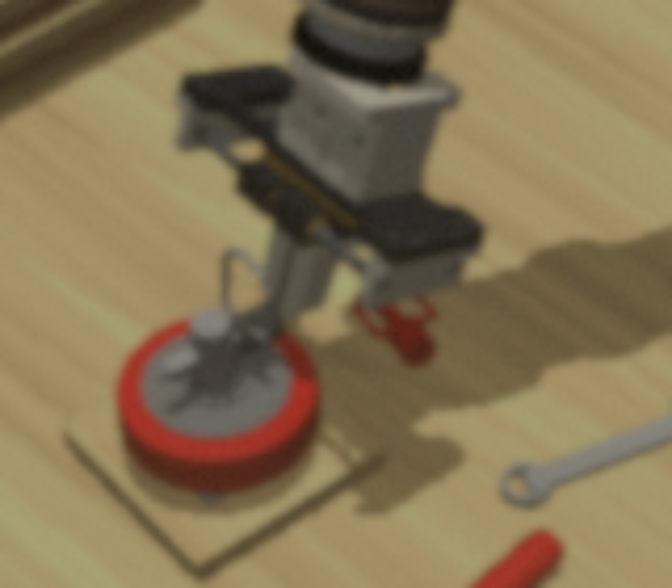

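Emit:
send_rows(rows=[[[0.3, 1, 0, 0, 0, 0, 0], [0.7, 2, 0, 0, 0, 0, 0], [1, 3, 0, 0, 0, 0, 0], [1.4, 4, 0, 0, 0, 0, 0], [1.4, 4, 0, 0, 0, 0, 0], [1.7, 5, 0, 0, 0, 0, 0], [1.7, 5, 0, 0, 0, 0, 0], [1.7, 5, 0, 0, 0, 0, 0]]])

```text
clock: 5.85
position: [0.4995, -0.1904, 0.0857]
ee_rot: [1.396, 0.908, -1.002]
force: [-4.8, 0.4, 1.3]
width: 0.003
```

```bash
python3 - <<'E'
from h import *
where()
E
```

```text
clk 5.85 s,l,z -49.1 -0.8 85.7 tilt 19.91 F(u,v,z) [-4.8, 0.0, 1.3] w 0.003 rotz-off 0.0001 j [ 0.35  0.34 -0.04  2.24 -0.33  0.23 -1.01]
```

Emit:
send_rows(rows=[[[0.3, 1, 0, 0, 0, 0, 0], [0.7, 2, 0, 0, 0, 0, 0], [1, 3, 0, 0, 0, 0, 0], [1, 3, 0, 0, 0, 0, 0], [1, 3, 0, 0, 0, 0, 0], [1, 3, 0, 0, 0, 0, 0], [1, 3, 0, 0, 0, 0, 0], [1, 3, 0, 0, 0, 0, 0]]])

```text
clock: 6.65
position: [0.5001, -0.1901, 0.0846]
ee_rot: [1.395, 0.912, -1.005]
force: [-11.5, 1.4, 3.1]
width: 0.005
```

```bash
python3 - <<'E'
from h import *
where();
im,d=optics.get_image("scene");save("s4",cv2.resize(im[60:200,220:380],None,fx=4.2,fy=4.2))
E
```

```text
clk 6.65 s,l,z -48.5 -0.5 84.6 tilt 19.65 F(u,v,z) [-11.6, 0.5, 3.1] w 0.005 rotz-off -0.0002 j [ 0.35  0.35 -0.03  2.24 -0.32  0.24 -1.02]
```

View pics/s4.png

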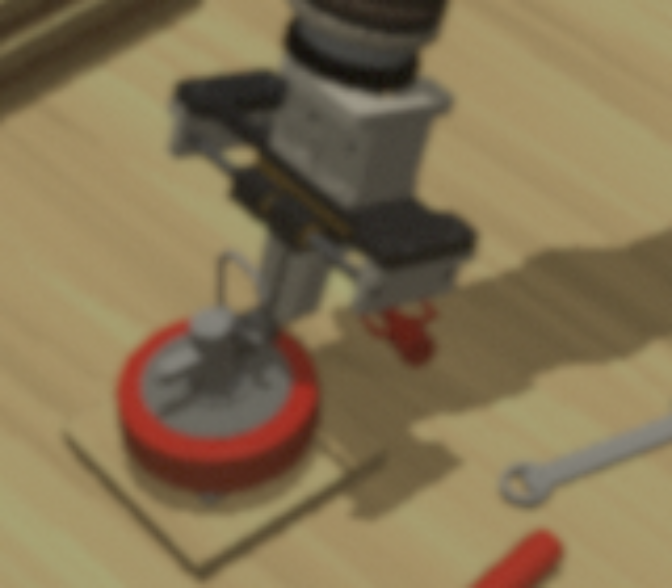

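Force rises to 11.6 N with no further travel, so the pin is seated. I'll back off, lift, and check.

Emit:
send_rows(rows=[[[-3, -8, 0, 0, 0, 0, 0], [-6, -16, 0, 0, 0, 0, 0], [-9, -25, 0, 0, 0, 0, 0], [-28, -18, 0, 0, 0, 0, 0], [-47, -11, 0, 0, 0, 0, 0], [-66, -4, 0, 0, 0, -7, 0], [-75, -4, 0, 0, 0, -14, 0], [-75, -4, 0, 0, 0, -20, 0]]])

```text
clock: 7.5
position: [0.4752, -0.1894, 0.1581]
ee_rot: [1.26, 1.175, -1.261]
force: [1.8, 0.9, 0.3]
width: 0.009
```

```bash
python3 - <<'E'
from h import *
where();
im,d=optics.get_image("top");save("t5",cv2.resize(im[170:290,340:470],None,fx=4.5,fy=4.5));D=d
vv,uu=np.mgrid[0:400,0:640]
K,Dc,T=campose("top");p=cv2.undistortPoints(np.stack([uu,vv],-1).reshape(-1,1,2).astype(float),K,Dc)[:,0]
X=(np.c_[p[:,0],-p[:,1],-np.ones(len(p))]*D.reshape(-1,1))@T[:3,:3].T+T[:3,3]
q=X-AX;Q=np.c_[q@U,q@V,q[:,2]]*1e3
m=(abs(Q[:,0])<60)&(abs(Q[:,1])<30)&(Q[:,2]>80)&(Q[:,2]<165);Q=Q[m]
r=Q[(Q[:,0]<-10)&(Q[:,2]>108)];print("ring",len(r),r.min(0),r.max(0), np.polyfit(r[:,2],r[:,0],1) if len(r)>3 else'')
h=Q[(Q[:,0]<-13)&(abs(Q[:,1])<12)&(Q[:,2]<106)];print("head",len(h),h.min(0),h.max(0))
h=Q[(Q[:,0]>13)&(abs(Q[:,1])<8)];print("tip",len(h),h.min(0) if len(h) else'',h.max(0) if len(h) else'')
s=arm.observe();im,d=optics.get_image("wrist");save("w5",im)
E
```

```text
clk 7.5 s,l,z -73.4 -1.5 158.1 tilt -0.0 F(u,v,z) [1.7, 1.0, 0.3] w 0.009 rotz-off -0.0001 j [ 0.13  0.32  0.19  1.95 -0.08  0.88 -1.29]
ring 11 [-25.98617887  -3.40237696 110.46669815] [-11.26103792  21.98207979 142.00541044] [-0.43211149 34.39033312]
head 20 [-30.90488854 -10.58398984  90.55729083] [-14.21838707  11.13386276 103.60558583]
tip 51 [14.59387012 -4.61215153 95.19091731] [ 37.63467185   5.37471815 102.46287147]
```

View pics/w5.png

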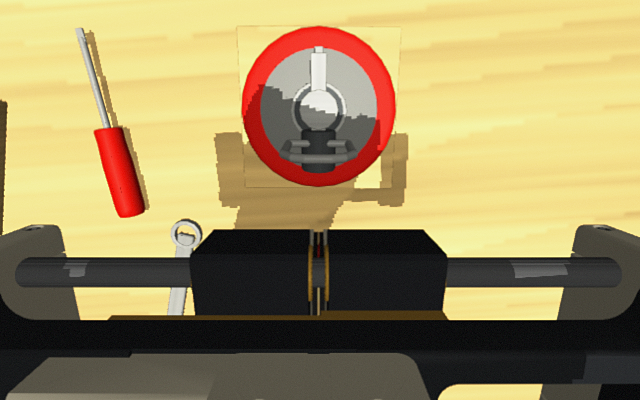

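View pics/t5.png

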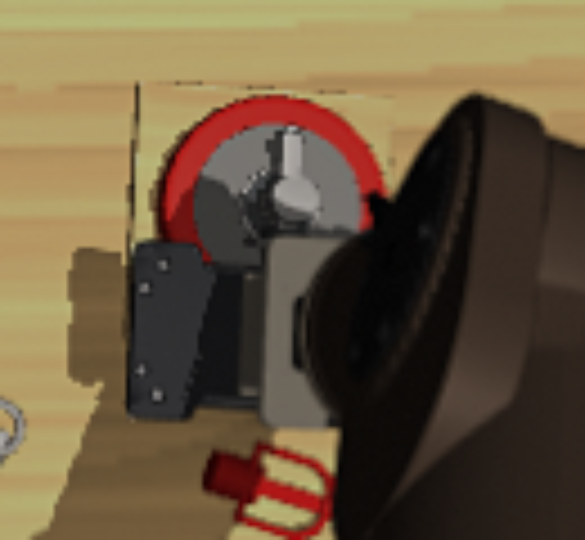

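The wrist view shows the pin head against the axle at (318,145), the tip out the far side at (318,60), and the ring bow leaning back at (318,158). The top depth puts the tip about 38 mm past the axle's centre line, against 40 expected. Next I'll sweep the ring over.

Emit:
send_rows(rows=[[[10, 0, -1.5, 0, 0, 0, 0], [25, 0, -1.5, 0, 0, 0, 0], [36, 5, -1.5, 0, 0, 0, 0], [36, 15, -1.5, 0, 0, 0, 0], [36, 25, -1.5, 0, 0, 0, 0], [36, 35, -1.5, 0, 0, 0, 0], [36, 42, -1.5, 0, 0, 0, 0], [36, 50, -1.5, 0, 0, 0, 0]]])

```text
clock: 8.4
position: [0.5248, -0.1908, 0.1194]
ee_rot: [1.261, 1.176, -1.26]
force: [0.0, -0.2, 0.2]
width: 0.006
```

```bash
python3 - <<'E'
from h import *
where();
im,d=optics.get_image("scene");save("s6",cv2.resize(im[60:200,220:380],None,fx=4.2,fy=4.2))
E
```

```text
clk 8.4 s,l,z -23.8 0.5 119.4 tilt -0.01 F(u,v,z) [0.0, -0.2, 0.2] w 0.006 rotz-off 0.0002 j [ 0.12  0.44  0.18  1.87 -0.1   0.83 -1.29]
```

View pics/s6.png

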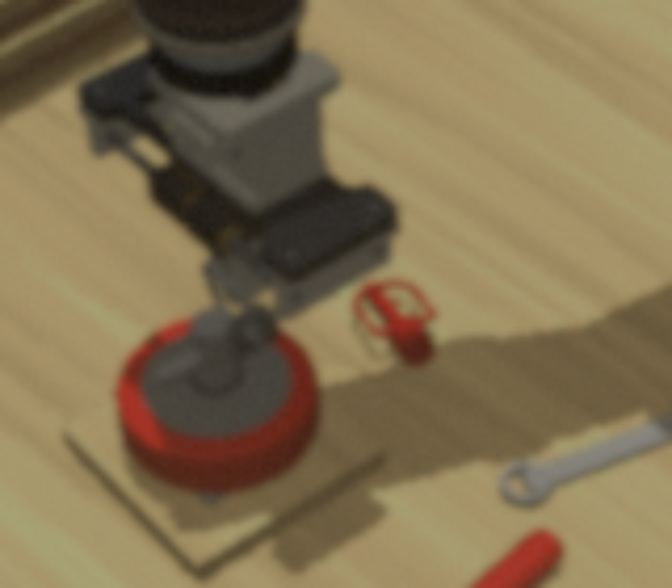

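Emit:
send_rows(rows=[[[-3, 4, 0, 0, 0, 0, 0], [-4, 10, 0, 0, 0, 0, 0], [-4, 17, 0, 0, 0, 0, 0], [-4, 24, 0, 0, 0, 0, 0], [-4, 31, 0, 0, 0, 0, 0], [-4, 38, 0, 0, 0, 0, 0], [-4, 45, 0, 0, 0, 0, 0], [-4, 51, 0, 0, 0, 0, 0]]])

```text
clock: 9.25
position: [0.5757, -0.1943, 0.1231]
ee_rot: [1.261, 1.176, -1.26]
force: [-0.2, 0.8, -1.0]
width: 0.005
```

```bash
python3 - <<'E'
from h import *
where();
im,d=optics.get_image("scene");save("s7",cv2.resize(im[60:200,220:380],None,fx=4.2,fy=4.2))
im,d=optics.get_image("wrist");save("w7",cv2.resize(im[120:340,180:460],None,fx=2.5,fy=2.5))
E
```

```text
clk 9.25 s,l,z 27.2 0.6 123.1 tilt -0.02 F(u,v,z) [-0.3, 0.7, -1.0] w 0.005 rotz-off 0.0003 j [ 0.12  0.51  0.18  1.75 -0.11  0.9  -1.3 ]
```

View pics/s7.png

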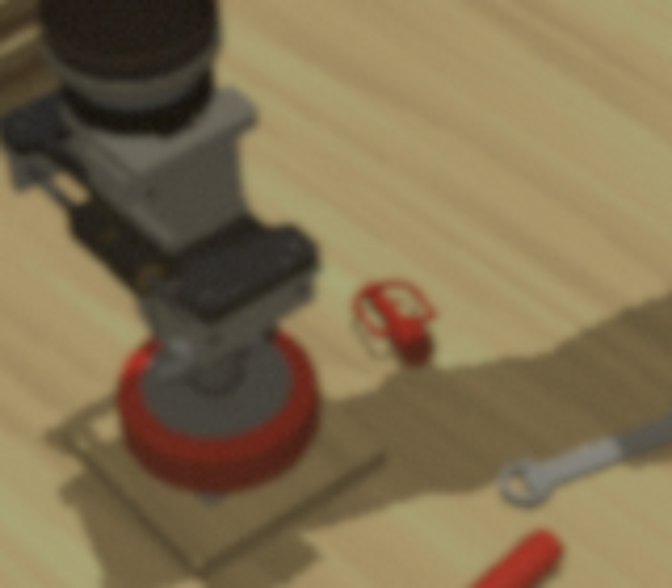

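View pics/w7.png

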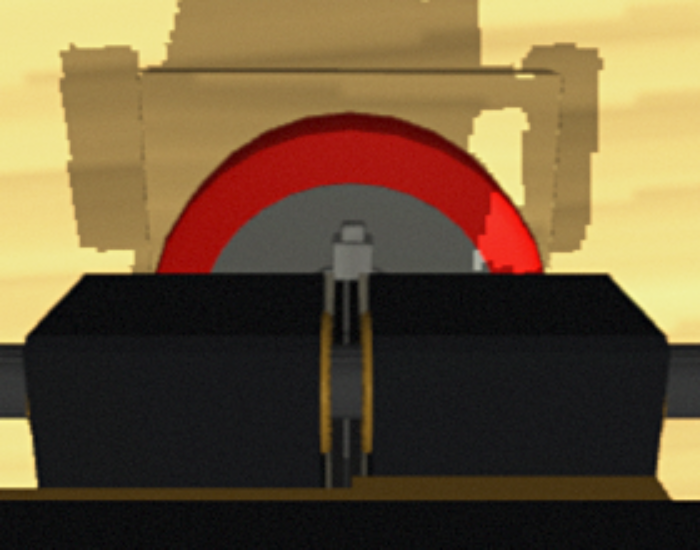

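Emit:
send_rows(rows=[[[4, 1, 0, 0, 0, 0, 0], [8, 1, 0, 0, 0, 0, 0], [12, 1, 0, 0, 0, 0, 0], [16, 1, 0, 0, 0, 0, 0], [19, 1, 0, 0, 0, 0, 0], [21, 1, 0, 0, 0, 0, 0], [22, 1, 0, 0, 0, 0, 0], [22, 1, 0, 0, 0, 0, 0]]])

```text
clock: 10.15
position: [0.5758, -0.1945, 0.1013]
ee_rot: [1.261, 1.176, -1.26]
force: [-0.7, 0.7, 2.1]
width: 0.007
```

```bash
python3 - <<'E'
from h import *
where();
E
```

```text
clk 10.15 s,l,z 27.4 0.5 101.3 tilt -0.02 F(u,v,z) [-0.8, 0.7, 2.1] w 0.007 rotz-off 0.0 j [ 0.12  0.53  0.17  1.77 -0.12  0.85 -1.3 ]
```

Now a little harder, to confirm it is at the stop.

Emit:
send_rows(rows=[[[1, 0, 0, 0, 0, 0, 0], [2, 0, 0, 0, 0, 0, 0], [3, 0, 0, 0, 0, 0, 0], [4, 0, 0, 0, 0, 0, 0], [4, 0, 0, 0, 0, 0, 0], [4, 0, 0, 0, 0, 0, 0], [4, 0, 0, 0, 0, 0, 0], [4, 0, 0, 0, 0, 0, 0]]])

```text
clock: 10.95
position: [0.5761, -0.1947, 0.0986]
ee_rot: [1.261, 1.175, -1.26]
force: [-5.1, 1.0, 15.0]
width: 0.001
```

```bash
python3 - <<'E'
from h import *
where();
E
```

```text
clk 10.95 s,l,z 27.7 0.3 98.6 tilt 0.04 F(u,v,z) [-5.1, 0.7, 15.0] w 0.001 rotz-off -0.0001 j [ 0.12  0.54  0.17  1.77 -0.12  0.85 -1.29]
```

Emit:
send_rows(rows=[[[-5, 0, 0, 0, 0, 0, 0], [-25, 0, 0, 0, 0, 0, 0], [-60, 0, 0, 0, 0, 0, 0], [-90, -20, 0, 0, 0, 0, 0], [-110, -60, 0, 0, 0, 0, 0], [-110, -100, 0, 0, 0, 0, 0], [-110, -120, 0, 0, 0, 0, 0], [-110, -120, 0, 0, 0, 0, 0]]])

```text
clock: 11.75
position: [0.4534, -0.1862, 0.2075]
ee_rot: [1.262, 1.177, -1.262]
force: [-0.1, 0.3, 0.9]
width: 0.002
```

```bash
python3 - <<'E'
from h import *
where();s=arm.observe()
im,d=optics.get_image("scene");save("s9",cv2.resize(im[80:200,220:360],None,fx=5,fy=5,interpolation=2))
im,D=optics.get_image("wrist");save("w9",cv2.resize(im[0:230,200:440],None,fx=2.6,fy=2.6))
vv,uu=np.mgrid[0:400,0:640]
K,Dc,T=campose("wrist",s);p=cv2.undistortPoints(np.stack([uu,vv],-1).reshape(-1,1,2).astype(float),K,Dc)[:,0]
X=(np.c_[p[:,0],-p[:,1],-np.ones(len(p))]*D.reshape(-1,1))@T[:3,:3].T+T[:3,3]
q=X-AX;Q=np.c_[q@U,q@V,q[:,2]]*1e3
m=(abs(Q[:,0])<60)&(abs(Q[:,1])<30)&(Q[:,2]>86)&(Q[:,2]<165)&(D.ravel()>0);Q=Q[m]
for lo in range(-48,52,4):
    z=Q[(Q[:,0]>=lo)&(Q[:,0]<lo+4)]
    if len(z): print(lo,len(z),z[:,1].min().round(),z[:,1].max().round(),"zmax",z[:,2].max().round(1),"side z",[np.percentile(k[:,2],80).round(1) if len(k:=z[(sg*z[:,1]>14)]) else None for sg in(-1,1)],"mid",[np.percentile(k[:,2],[20,80]).round(1) if len(k:=z[(abs(z[:,1])<5)]) else None])
E
```

```text
clk 11.75 s,l,z -95.3 0.2 207.5 tilt -0.07 F(u,v,z) [-0.1, 0.3, 0.9] w 0.002 rotz-off -0.0014 j [ 0.12  0.23  0.2   1.93 -0.06  0.98 -1.3 ]
-44 75 -12.0 12.0 zmax 103.3 side z [None, None] mid [array([100.2, 101.5])]
-40 143 -12.0 12.0 zmax 102.8 side z [None, None] mid [array([100.5, 101.5])]
-36 139 -12.0 11.0 zmax 103.0 side z [None, None] mid [array([100.9, 102. ])]
-32 139 -12.0 11.0 zmax 103.0 side z [None, None] mid [array([101.1, 102.3])]
-28 169 -22.0 15.0 zmax 103.6 side z [np.float64(101.1), np.float64(99.1)] mid [array([101.2, 102.5])]
-24 277 -23.0 22.0 zmax 104.5 side z [np.float64(101.7), np.float64(101.6)] mid [array([101.4, 102.8])]
-20 248 -23.0 22.0 zmax 104.6 side z [np.float64(101.8), np.float64(101.8)] mid [array([101.9, 103. ])]
-16 169 -23.0 22.0 zmax 114.6 side z [np.float64(102.4), np.float64(102.1)] mid [array([ 96.3, 102.5])]
-12 201 -23.0 21.0 zmax 116.7 side z [np.float64(102.4), np.float64(102.7)] mid [array([113.4, 115. ])]
-8 231 -23.0 21.0 zmax 116.5 side z [np.float64(102.8), np.float64(102.6)] mid [array([113.9, 115.1])]
-4 255 -24.0 21.0 zmax 116.
[... 280 characters left out ...]
8 145 -23.0 21.0 zmax 116.5 side z [np.float64(104.3), np.float64(104.1)] mid [array([113.8, 115. ])]
12 137 -22.0 21.0 zmax 105.7 side z [np.float64(104.7), np.float64(104.0)] mid [array([98.1, 99.1])]
16 176 -21.0 17.0 zmax 106.4 side z [np.float64(105.0), np.float64(104.1)] mid [array([98.1, 99.5])]
20 240 -18.0 15.0 zmax 106.8 side z [np.float64(104.9), np.float64(104.1)] mid [array([ 99.4, 104.8])]
24 77 -12.0 9.0 zmax 106.0 side z [None, None] mid [array([ 99.6, 104.8])]
28 75 -7.0 2.0 zmax 101.2 side z [None, None] mid [array([ 99.3, 100.5])]
32 48 -7.0 2.0 zmax 101.6 side z [None, None] mid [array([ 97.6, 100.1])]
36 22 -5.0 1.0 zmax 98.6 side z [None, None] mid [array([97.2, 98.3])]
```

View pics/s9.png

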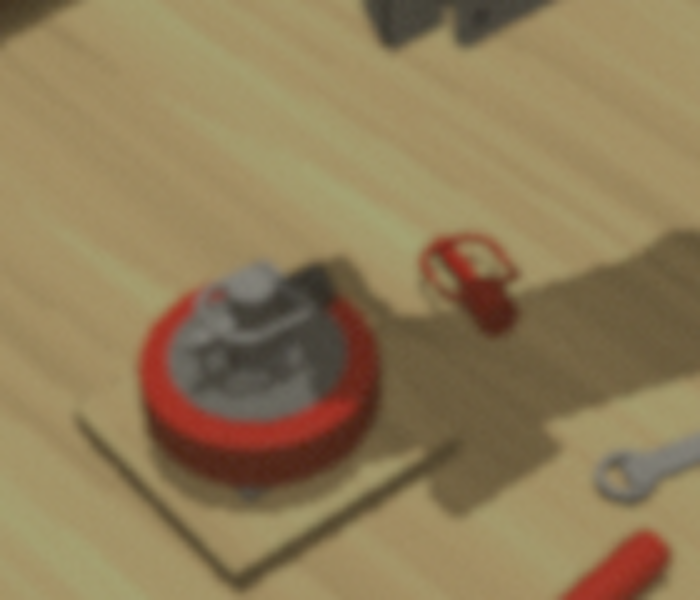

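View pics/w9.png

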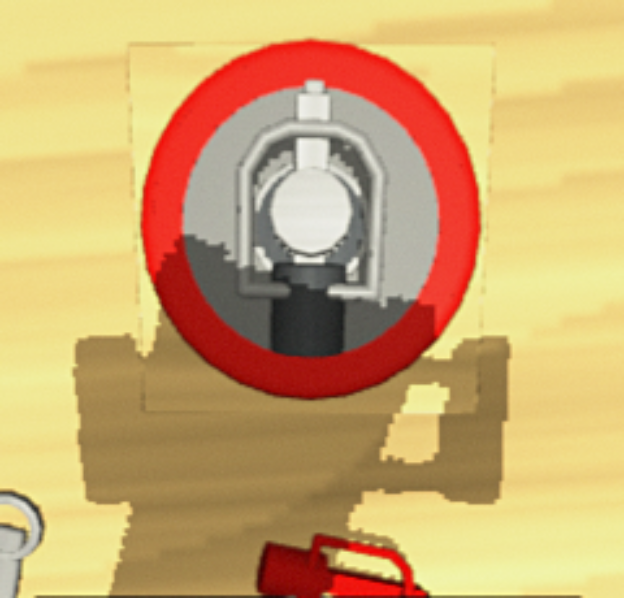

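The ring lies round the axle, with its bow at crop (313,130) beyond the axle. I'll measure the head gap and the ring angle relative to the slightly drooping pin, and use the finished unit as a reference.

```bash
python3 - <<'E'
from h import *
st=arm.observe();im,D=optics.get_image("wrist");save("w10",cv2.resize(im[60:150,270:370],None,fx=6,fy=6,interpolation=0))
vv,uu=np.mgrid[0:400,0:640]
K,Dc,T=campose("wrist",st);p=cv2.undistortPoints(np.stack([uu,vv],-1).reshape(-1,1,2).astype(float),K,Dc)[:,0]
X=(np.c_[p[:,0],-p[:,1],-np.ones(len(p))]*D.reshape(-1,1))@T[:3,:3].T+T[:3,3]
q=X-AX;Q=np.c_[q@U,q@V,q[:,2]]*1e3;Q3=Q.reshape(400,640,3)
ok=(D.ravel()>0)
A=Q[ok&(np.hypot(Q[:,0],Q[:,1])<20)&(Q[:,2]>109)];print("axle",len(A),cv2.minEnclosingCircle(A[:,:2].astype(np.float32)))
c=316
cols=[int(round(proj("wrist",AX+U*-.03+Z*.102,st)[0,0]))]
u0=cols[0];print(proj("wrist",np.array([AX+U*s+Z*z for s,z in((-.04,.10),(-.012,.104),(-.012,.114),(.012,.114),(.04,.097),(.026,.1025))]),st).round(1))
for v in range(60,150): print(v,Q3[v,u0].round(1),im[v,u0], end=" | " if v%2 else "\n")
H=Q[ok&(abs(Q[:,1])<4)&(Q[:,0]>-43)&(Q[:,0]<-21)&(Q[:,2]>90)];print("\nhead slope",np.polyfit(H[:,0],H[:,2],1))
Rg=Q[ok&(abs(Q[:,1])>18)&(Q[:,0]>-18)&(Q[:,0]<14)&(Q[:,2]>95)&(abs(Q[:,1])<23)];print("ring slope",np.polyfit(Rg[:,0],Rg[:,2],1))
S=Q[ok&(abs(Q[:,1])<4)&(Q[:,0]>30)&(Q[:,0]<38)&(Q[:,2]>90)];print("tip",S.mean(0),Q[ok&(abs(Q[:,1])<4)&(Q[:,0]>30)&(Q[:,2]>90)].max(0))
E
```

```text
axle 822 ((1.3492470979690552, -1.1344953775405884), 11.892980575561523)
[[318.3 137.6]
 [318.3 101.8]
 [318.3 101.1]
 [318.3  67.2]
 [318.3  31.7]
 [318.3  49.9]]
60 [19.3  0.2 99.6] [231 231 226]
61 [18.7  0.2 98.8] [231 230 224] | 62 [17.9  0.2 99.2] [231 231 224]
63 [17.2  0.2 99.6] [232 232 224] | 64 [16.5  0.2 99.1] [233 231 222]
65 [15.9  0.2 98.6] [221 220 207] | 66 [ 12.6   0.2 115.5] [189 189 179]
67 [ 11.8   0.2 116.1] [214 214 204] | 68 [ 11.2   0.2 115.5] [225 221 214]
69 [ 10.7   0.2 114.3] [220 219 209] | 70 [ 10.    0.2 114.2] [222 222 211]
71 [  9.2   0.2 115.6] [222 223 213] | 72 [  8.6   0.2 114.4] [226 225 215]
73 [  7.9   0.2 114.3] [227 226 216] | 74 [  7.2   0.2 114.3] [226 225 214]
75 [  6.5   0.2 114.5] [226 226 216] | 76 [  5.8   0.2 114.8] [226 226 214]
77 [  5.1   0.2 114.7] [229 228 220] | 78 [  4.3   0.2 115.4] [228 228 218]
79 [  3.6   0.2 115.5] [229 229 220] | 80 [  3.    0.2 114.8] [229 227 218]
81 [  2.2   0.2 115.4] [228 228 218] | 82 [  1.7   0.2 113.8] [229 229 221]
83 [  0.9   0.2 114.8] [230 229 221] | 84 [  0.2   0.2 114.7] [230 230 221]
85 [ 
[... 1892 characters left out ...]
38.7   0.2 100.8] [50 53 51]
137 [-39.5   0.2 101.7] [45 54 54] | 138 [-40.3   0.2 101.4] [67 40 35]
139 [-43.4   0.3  64.6] [158  21  17] | 140 [-44.2   0.3  65.3] [171  23  19]
141 [-45.1   0.3  66. ] [166  20  16] | 142 [-46.    0.3  66.3] [170  24  20]
143 [-47.    0.3  66. ] [167  21  15] | 144 [-47.9   0.3  65.8] [164  17  11]
145 [-48.7   0.3  67.1] [166  25  16] | 146 [-49.6   0.3  67.1] [166  20  13]
147 [-50.7   0.3  64.9] [165  20  17] | 148 [-51.5   0.3  66.4] [163  20  13]
149 [-52.6   0.3  65.1] [164  18  11] | 
head slope [9.48921798e-02 1.04620400e+02]
ring slope [7.34194378e-02 1.02739310e+02]
tip [33.52186642 -0.7326501  99.7460844 ] [ 39.72385557   2.55469625 101.28318716]
```

View pics/w10.png

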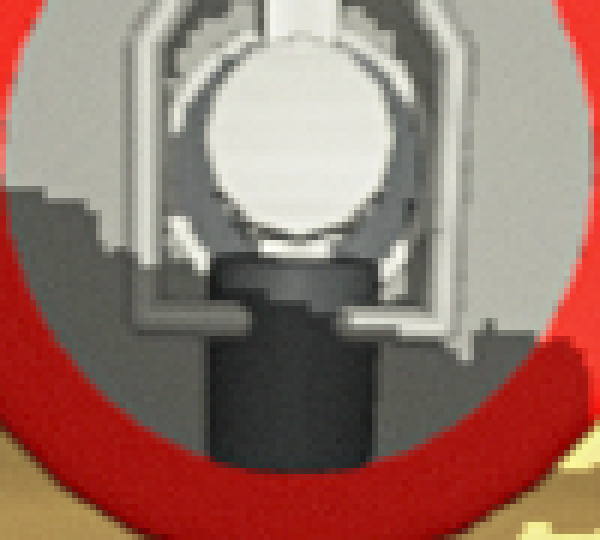

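Two checks agree: the ring slope (0.07) matches the pin's own droop (0.07–0.09), so the ring is closed on the pin. But the head top sits about 2 mm off the axle. That could be droop, or the pin may have slipped a little during the press, so I'll push the head once more with the vertical finger face.

Emit:
send_rows(rows=[[[25, 5, 0, 0, 0, 0, 0], [55, 10, 0, 0, 0, 0, 0], [85, 15, 0, 0, 0, 0, 0], [110, 20, 0, 0, 0, 0, 0], [122, 28, 0, 0, 0, 0, 0], [122, 36, 0, 0, 0, 0, 0], [122, 40, 0, 0, 0, 0, 0], [122, 40, 0, 0, 0, 0, 0]]])

```text
clock: 12.7
position: [0.4978, -0.189, 0.0863]
ee_rot: [1.261, 1.175, -1.258]
force: [-0.2, 0.2, -0.2]
width: 0.004
```

```bash
python3 - <<'E'
from h import *
where()
E
```

```text
clk 12.7 s,l,z -50.8 0.4 86.3 tilt 0.11 F(u,v,z) [-0.2, 0.2, -0.2] w 0.004 rotz-off 0.0006 j [ 0.14  0.45  0.17  1.97 -0.11  0.73 -1.27]
```

Emit:
send_rows(rows=[[[0, 0.7, 0, 0, 0, 0, 0], [0, 1.4, 0, 0, 0, 0, 0], [0, 2, 0, 0, 0, 0, 0], [0, 2.7, 0, 0, 0, 0, 0], [0, 3.3, 0, 0, 0, 0, 0], [0, 4, 0, 0, 0, 0, 0], [0, 4, 0, 0, 0, 0, 0], [0, 4, 0, 0, 0, 0, 0]]])

```text
clock: 13.5
position: [0.4989, -0.189, 0.0848]
ee_rot: [1.26, 1.178, -1.262]
force: [-6.3, 0.7, 1.4]
width: 0.008
```

```bash
python3 - <<'E'
from h import *
where()
E
```

```text
clk 13.5 s,l,z -49.8 0.5 84.8 tilt -0.15 F(u,v,z) [-6.3, 0.2, 1.4] w 0.008 rotz-off -0.0002 j [ 0.14  0.46  0.17  1.96 -0.11  0.73 -1.27]
```

Emit:
send_rows(rows=[[[0, 1, 0, 0, 0, 0, 0], [0, 2, 0, 0, 0, 0, 0], [0, 3, 0, 0, 0, 0, 0], [0, 3, 0, 0, 0, 0, 0], [0, 1, 0, 0, 0, 0, 0], [0, -3, 0, 0, 0, 0, 0], [0, -10, 0, 0, 0, 0, 0], [0, -25, 0, 0, 0, 0, 0]]])

```text
clock: 14.3
position: [0.4763, -0.1873, 0.0855]
ee_rot: [1.261, 1.175, -1.258]
force: [-0.1, -0.5, 0.5]
width: 0.003
```

Emit:
send_rows(rows=[[[-20, 0, 0, 0, 0, 0, 0], [-50, 0, 0, 0, 0, 0, 0], [-85, -5, 0, 0, 0, 0, 0], [-120, -15, 0, 0, 0, 0, 0], [-120, -20, 0, 0, 0, 0, 0], [-120, -20, 0, 0, 0, 0, 0], [-120, -20, 0, 0, 0, 0, 0], [-120, -20, 0, 0, 0, 0, 0]]])

```text
clock: 15.1
position: [0.4549, -0.1858, 0.2041]
ee_rot: [1.26, 1.178, -1.261]
force: [0.3, -0.2, -1.0]
width: 0.002
```

```bash
cat > m.py <<'E'
from h import *
where()
st=arm.observe();im,D=optics.get_image("wrist")
import sys
p=proj("wrist",AX+Z*.1,st)[0].astype(int);save(sys.argv[1],cv2.resize(im[max(p[1]-60,0):p[1]+60,p[0]-60:p[0]+60],None,fx=4.5,fy=4.5,interpolation=0))
vv,uu=np.mgrid[0:400,0:640]
K,Dc,T=campose("wrist",st);p=cv2.undistortPoints(np.stack([uu,vv],-1).reshape(-1,1,2).astype(float),K,Dc)[:,0]
X=(np.c_[p[:,0],-p[:,1],-np.ones(len(p))]*D.reshape(-1,1))@T[:3,:3].T+T[:3,3]
q=X-AX;Q=np.c_[q@U,q@V,q[:,2]]*1e3
ok=(D.ravel()>0)
A=Q[ok&(np.hypot(Q[:,0],Q[:,1])<20)&(Q[:,2]>109)];c=cv2.minEnclosingCircle(A[:,:2].astype(np.float32));print("axle",c);Q=Q-[c[0][0],c[0][1],0]
H=Q[ok&(abs(Q[:,1])<4)&(Q[:,0]>-50)&(Q[:,0]<-13)&(Q[:,2]>98)];print("head s range",H[:,0].min(),"front",H[:,0].max())
H=H[(H[:,0]<-23)];print("head slope",np.polyfit(H[:,0],H[:,2],1))
Rg=Q[ok&(abs(Q[:,1])>17)&(Q[:,0]>-18)&(Q[:,0]<14)&(Q[:,2]>95)&(abs(Q[:,1])<25)];print("ring slope",np.polyfit(Rg[:,0],Rg[:,2],1))
S=Q[ok&(abs(Q[:,1])<4)&(Q[:,0]>30)&(Q[:,2]>90)];print("tip",S.mean(0),S.max(0))
E
python3 m.py w11
```

```text
clk 15.1 s,l,z -93.9 0.7 204.1 tilt -0.12 F(u,v,z) [0.4, -0.2, -1.0] w 0.002 rotz-off 0.0003 j [ 0.11  0.24  0.2   1.93 -0.06  0.98 -1.3 ]
axle ((1.3867684602737427, -1.1523040533065796), 11.9509916305542)
head s range -41.06726645184771 front -14.00848802755171
head slope [8.86142119e-02 1.04619248e+02]
ring slope [8.40878738e-02 1.02693086e+02]
tip [34.02684743  0.30449632 99.58067032] [ 38.87583578   3.9175756  102.24819081]
```

View pics/w11.png

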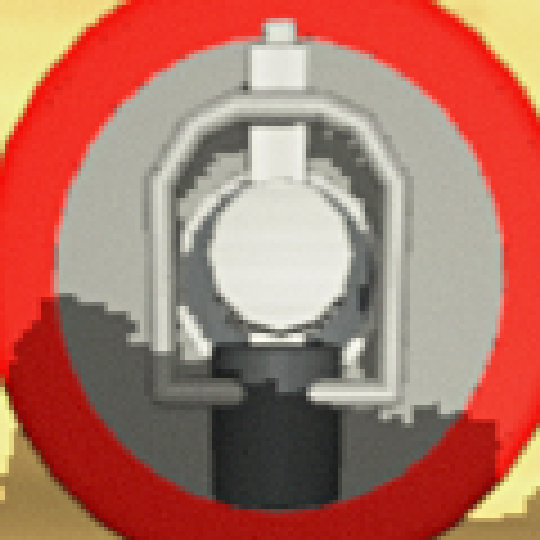

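```bash
python3 - <<'E'
from h import *
im,d=optics.get_image("top");save("t12",im)
where();print(arm.sign_off())
E
```

```text
clk 15.2 s,l,z -93.8 0.6 204.3 tilt -0.12 F(u,v,z) [-0.1, -0.0, 0.2] w 0.007 rotz-off 0.0003 j [ 0.11  0.24  0.2   1.93 -0.06  0.98 -1.3 ]
the job is handed in; nothing more can be done
None
```

View pics/t12.png

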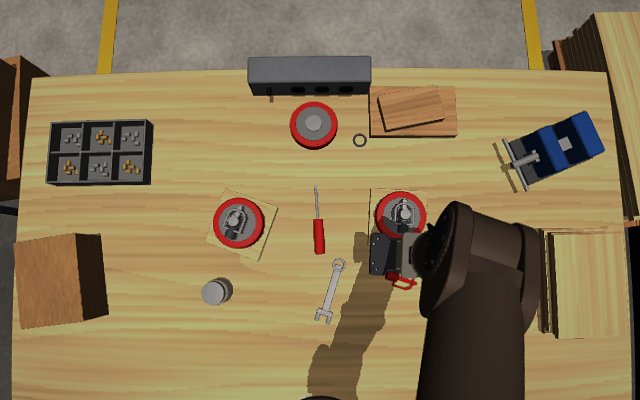

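I pushed the pin home, swung its ring over the axle end and pressed it flat, then handed the job in at about 15 s with the arm clear.

- **Pin:** it stopped against the axle at about 11.6 N. After closing the ring I pushed the head once more as a check, and it stopped in the same place.
- **Ring:** it took 15 N at the stop. Its slope (0.084) matches the pin's own (0.089), so it lies closed on the pin.
- **Surroundings:** in the last top picture the tools, jar, spare wheel and red look-alike are where they were.

**Not a perfect match:** once released, the pin rests with its head drooping about 4–5°. The top of the head then measures about 2 mm off the axle, and the back of the head lies at about 41 mm rather than 40. The hole's clearance would explain most of this, and the second push did not change it.

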